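# Return a weighed bottle to its bay under the riser shelf

### The arm

A 6-joint arm with a two-finger parallel gripper is mounted at the origin on a cart in front of the work surface, level with it; the furniture and walls round the work are solid. World frame = base frame: x ahead of the robot, y to its left, z up, the work surface at z = 0. Lengths are in m, angles in rad, forces in N, time in s.
With the tool pointing down it reaches from about 0.275 to 0.775 m from the base axis. Payload 14.6 kg.
Tool frame: the origin (TCP) lies between the finger pads; the fingertips stand 14 mm ahead of it and the grasp point (between the pads) lies 5 mm behind it; z points along the fingers, y is the line along which they close (so a half turn about z gives the same grasp; the last joint's range is limited). The gripper opens to 85 mm and grips with 20 to 120 N. Pads are 22 mm wide; open, the fingers measure 114 mm over their backs; the gripper's body (76 mm by 85 mm) begins 54 mm behind the grasp point. The pads swing forward as they close: fully open they stand 13 mm farther back than shut.
Start: joints at [-1.266, 0.263, -0.048, 1.259, 0, 1.415], TCP at [0.233, -0.47, 0.245] pointing down, gripper open.
Joint ranges: [-2.65, 2.65], [-0.89, 1.7], [-1.18, 1.37], [-2.13, 2.11], [-1.35, 1.29], [-3.14, 3.14]. Speed limits (rad/s): [1.89, 1.89, 2.57, 2.79, 3.14, 3.14].

### API

Orientations are given as [roll, pitch, yaw] about the fixed x, y, z axes, in that order (R = Rz(yaw) Ry(pitch) Rx(roll)).
In Python, from bench import ctrl, grab_frame, order, spotter gives the robot as it stands.
- The arm moves only by the tool move_arm, never from a script. Its argument "steps" is a list of rows, each a list of 2 entries, a list of its own where there are three numbers: the shift along the tool's x, y, z in cm, then the turn, a rotation vector about the tool's x, y, z in rad. In form: [[[dx, dy, dz], [ax, ay, az]], ...]. A call has 1 to 12 rows; each row is the pose to reach, as a shift and turn from the pose commanded when the call began, along the tool's axes at that moment; what a row does not reach only later rows make up. A row lasts 1/12 s, in which the tool goes at most 41.7 mm and 7.16 degrees, less where a joint would pass 70% of its speed; a pose out of reach is approached as far as the arm can. A call with a gripper value outside its range is refused whole. "grip" is the opening, from 0 (shut) to 1 (fully open), set as the call begins (left out, the last holds). The fingers move at their own pace and stop on an object; the grip force is fixed at half the most. Time passes only in rows, so rows that repeat a pose let the fingers close. It gives the time, the measured TCP pose, the force, the opening and the grip force at its end, in the units of the state.
- ctrl.observe(): the state, without advancing time (a new reading comes with each control period).
- grab_frame(name): name is "side" or "top"; returns a dict with "pixels" (384x512x3 uint8, red, green, blue), "fx", "fy", "cx", "cy" (pixels), "world_from_camera" (4x4, takes a point from camera to world coordinates). Camera axes: x right, y up, looking along -z (the intrinsics and any distortion apply to the point x, -y, -z); pixel columns grow to the right and rows downward; lengths in m; the calibration is good to about 2 mm. A picture is of the moment at which its call begins. There is no depth.
- order.job_done(): hands the job in; it is judged then, once.
Trained networks look in a picture, given as the dict that the camera call returned (one of the last four; its "shot" number tells which), for a name from the list of things; names that differ only in an ending like _2 or _b are one class to them, and where a whole thing is asked for, a point or a joint stands for the part that bears it (a point fixed in the world has none). Each returns a list of dicts, best first, with "score" (0 to 1); they miss things now and then, are a little off and sometimes report something else, mostly with a low value. They report only what shows in the picture. A call takes as long as a camera call. They do not tell look-alikes from the thing itself.
- spotter.silhouettes(target, picture): "region" (384x512 bool, what is visible of it) and "location" ([column, row] in pixels, amid what is visible of it).
The state is a dict: "time": time; "joints": joint angles; "qd": joint speeds; "joint_torque": joint torques, N m; "eef_pos": TCP position; "eef_rot": TCP orientation; "contact_force": force on the tool from outside, world axes, zero at the start; "wrist_torque": the same for the moment, N m; "opening": finger opening in m; "grasp_force": force on a finger pad.
Only numpy, scipy, OpenCV 4.12 (cv2) and the standard library are available. Lean on these libraries where they do the work, as an engineer would, in place of code of your own. Each camera call takes 0.05 s, during which the arm holds its last target. There are 200 camera calls.

### The job

The tall bottle with the teal cap has just been weighed. Lift it off the balance, stand it upright on the bench in front of the low riser shelf, clear of it, and let go; then take it low down and slide it along the bench, without lifting or toppling it, until it stands in the middle of the green disc in the free bay under the shelf. Leave the brown bottle in the other bay and the other loose things where they are.

Things in the scene. Friction and masses are not known exactly. Their poses are not given: they have to be found in the camera images.
- bottle: tall bottle with teal label and cap, 159 mm tall, about 0.35 kg. Round body 56 mm in diameter up to 100 mm, then a shoulder narrowing to 35 mm at 139 mm; the cap is 32 mm in diameter and takes up the top 20 mm. Origin at the centre of its underside, z up its axis. It starts upright on the balance's pan. Pushed on the bench lower than about 25 mm it slides; pushed high up it topples
- riser: fixed white riser shelf: board 110 mm deep (its x), 240 mm wide (its y), underside 190 and top 202 mm above the bench, on side panels with inner faces at y = +-105 mm. Origin on the bench below the board's centre; x points into the shelf, away from the robot (turned up to 9 degrees); open front edge at x = -55 mm. A 30 mm rail hangs under its back edge. Two bays, at x = 0, y = +-50 mm
- bay_mark: flat green film marking the free bay (left or right): a disc of 80 mm diameter on the bench, whose centre is the origin, at x = 0, y = +50 or -50 mm of the riser; a 24 mm wide stripe runs from it 130 mm to the front, out from under the shelf, and a green tag is on the shelf's front edge above it. Its x points as the riser's
- brown_bottle: brown glass bottle with a red cap, 54 mm in diameter, 93 mm tall, standing loose in the other bay of the riser; origin at the centre of its underside. Leave it alone
- balance: fixed laboratory balance, 170 mm (its x) by 150 mm (its y), body top 36 mm above the bench, standing to the left or the right; origin on the bench under its centre. Its round steel pan, 108 mm in diameter, has its top 48 mm above the bench, centred at x = 22 mm, y = 0 of the balance
- tip_box: fixed blue box of pipette tips with a clear lid, about 95 x 124 x 82 mm, on the side where the balance is not; origin at the centre of its underside. Only to be kept clear of
- wash_bottle: loose white squeeze bottle with a red cap and a bent spout, 207 mm tall, at the right. Leave it alone
- the_hand_gel: loose pump bottle with a purple pump, 174 mm tall, at the far left. Leave it alone
Not all that is in view belongs to the job. What is shaped like the bottle but orange is not meant.

How it is judged:
On the way:
1. the bottle stands upright on the bench in front of the riser shelf, clear of it, and has been let go (height (world z) of bottle below 0.005 m and angle between bottle's own z axis and vertical below 0.1 rad and x of bottle in the frame of riser between -0.35 and -0.09 m and contact force between the fingers and bottle below 0.1 N and linear speed of bottle below 0.02 m/s and y of bottle in the frame of riser between -0.2 and 0.2 m), for 0.2 s.
At the end, for the whole second after the job is handed in: The bottle stands upright and at rest on the bench under the riser shelf, its axis within 20 mm of the green disc's centre; the brown bottle is within 20 mm of where it started, upright, and the other loose things within 30 mm of where they were (horizontal distance between bottle and bay_mark below 0.02 m and height (world z) of bottle below 0.005 m and angle between each of bottle, brown_bottle's own z axis and vertical below 0.1 rad and linear speed of bottle below 0.02 m/s and distance of brown_bottle from where it was at the start of the episode below 0.02 m); the robot touches nothing.
It fails at once if the bottle is tilted more than about 23 degrees (angle between bottle's own z axis and vertical above 0.4 rad).
It fails at once if the bottle is carried rather than slid in under the riser shelf (its foot more than 12 mm above the bench there) (x of bottle in the frame of riser between -0.045 and 0.08 m and y of bottle in the frame of riser between -0.105 and 0.105 m and height (world z) of bottle between 0.012 and 0.19 m).
It fails at once if the brown bottle is shoved more than 20 mm or tipped (distance of brown_bottle from where it was at the start of the episode above 0.02 m or angle between brown_bottle's own z axis and vertical above 0.3 rad).
It fails at once if another loose thing is moved more than 30 mm (distance of any of wash_bottle, the_hand_gel from where it was at the start of the episode above 0.03 m).
It also fails if it takes over 58 s, if anything falls off the work surface, if the arm or the gripper's body presses on something with over 40 N, if the wrist force passes 120 N, or if a joint passes its speed limit or range.

## Working session

There is one attempt and no reset: what is moved stays moved. The work goes in short steps, Python scripts to look and compute and a tool call to move; the robot and the scene stay as the last step left them, time stands still between calls to the robot, and variables do not carry over. Pictures are saved under pics/ and viewed, at most 10 in all, crops included, and the job is handed in when it is done.

Besides the shell and the picture viewer there is one more tool, called after "Emit:" as name(argument=value, ...), one argument or row to a line, values as JSON. move_arm: Moves the arm, as the interface text tells. Its arguments: {"type":"object","properties":{"steps":{"type":"array"},"grip":{"type":"number"}},"required":["steps"]}

```bash
mkdir -p pics; ls; cat > h.py <<'E'
import numpy as np, cv2
from bench import ctrl, grab_frame, order, spotter
def ray(f,u,v):
    d=np.array([(u-f["cx"])/f["fx"],-(v-f["cy"])/f["fy"],-1.]);T=np.array(f["world_from_camera"])
    return T[:3,3],T[:3,:3]@d
def onz(f,u,v,z):
    o,d=ray(f,u,v); return o+d*(z-o[2])/d[2]
def proj(f,p):
    T=np.array(f["world_from_camera"]);c=T[:3,:3].T@(np.array(p)-T[:3,3])
    return np.array([f["cx"]-f["fx"]*c[0]/c[2], f["cy"]+f["fy"]*c[1]/c[2]])
E
python3 - <<'E'
from h import *
ims=[]
for n in("side","top"):
    f=grab_frame(n);p=f["pixels"];print(n,[k for k in f],f["fx"],np.round(f["world_from_camera"],3).tolist());cv2.imwrite(f"pics/{n}0.png",p[:,:,::-1])
    for t in("bottle","riser","bay_mark","brown_bottle","balance","tip_box","wash_bottle","the_hand_gel"):
        for r in spotter.silhouettes(t,f):
            R=np.argwhere(r["region"]);print(t,round(r["score"],2),np.round(r["location"]),R.min(0)[::-1],R.max(0)[::-1],len(R))
print(ctrl.observe())
E
```

```text
pics
side ['pixels', 'fx', 'fy', 'cx', 'cy', 'world_from_camera', 'shot'] 364.6417685776481 [[-0.678, 0.533, -0.506, -0.233], [-0.735, -0.492, 0.467, 0.75], [0.0, 0.688, 0.725, 1.204], [0.0, 0.0, 0.0, 1.0]]
bottle 0.93 [287. 216.] [278 200] [293 233] 424
bottle 0.8 [256. 226.] [254 212] [267 243] 342
bottle 0.75 [216. 230.] [206 214] [223 247] 460
riser 0.84 [250. 157.] [222 136] [282 201] 1794
bay_mark 0.65 [265. 180.] [253 154] [278 197] 254
brown_bottle 0.67 [247. 184.] [238 174] [249 193] 187
brown_bottle 0.41 [247. 157.] [222 136] [282 201] 1825
balance 0.74 [223. 255.] [193 230] [249 278] 1418
tip_box 0.21 [263. 185.] [254 175] [278 198] 204
the_hand_gel 0.74 [155. 260.] [137 240] [164 273] 509
the_hand_gel 0.73 [246. 159.] [222 136] [281 201] 1883
top ['pixels', 'fx', 'fy', 'cx', 'cy', 'world_from_camera', 'shot'] 375.3813717401339 [[0.116, 0.931, -0.346, 0.011], [-0.993, 0.111, -0.034, 0.0], [0.007, 0.347, 0.938, 1.469], [0.0, 0.0, 0.0, 1.0]]
bottle 0.74 [225. 213.] [217 202] [232 223] 278
bottle 0.61 [184. 186.] [175 174] [193 196] 301
riser 0.64 [276. 146.] [246 126] [312 1
[... 352 characters left out ...]
7] [147 174] 308
{'time': 0.9, 'joints': array([-1.26632554e+00,  2.63098602e-01, -4.83204880e-02,  1.25941671e+00,
        1.25257599e-05,  1.41552500e+00]), 'qd': array([ 0.00055637, -0.00063518, -0.00167334,  0.0002129 ,  0.00047463,
        0.00021784]), 'joint_torque': array([-7.73446936e-04, -6.37419248e+01,  3.84772611e+01,  1.30817301e-03,
       -1.49741991e-04,  1.64294477e-05]), 'eef_pos': array([ 0.23295943, -0.47046936,  0.24527148]), 'eef_rot': array([-3.14155559e+00, -1.84795109e-05,  4.59742110e-01]), 'contact_force': array([ 0.16678436,  0.40337419, -0.02547965]), 'wrist_torque': array([0.0317262 , 0.01932594, 0.01596156]), 'grasp_force': 0.0, 'opening': 0.08540107313561522}
```

View pics/side0.png

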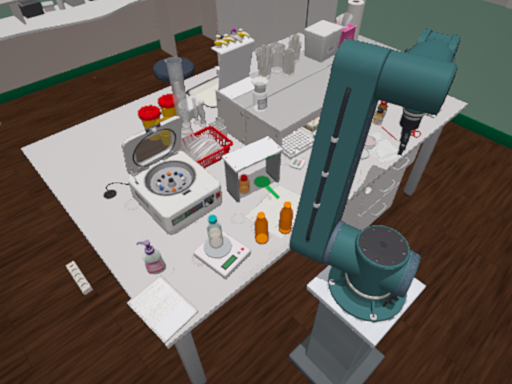

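View pics/top0.png

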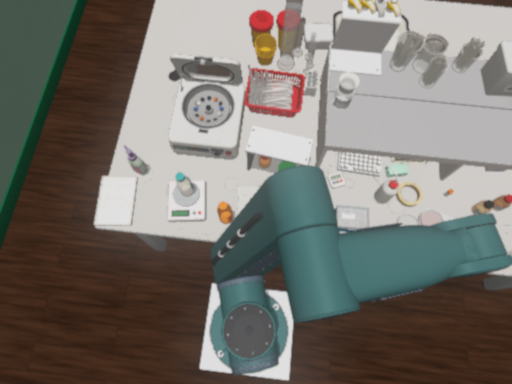

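The teal-capped bottle stands on the balance at side (215,232) and top (184,186). The orange look-alikes are at side (261,228) and (286,218), with one visible in top at (225,213). The green disc is at side (263,182), and the brown bottle is to the left of it at (244,184). Next I'll measure positions and make one enlarged crop.

```bash
python3 - <<'E'
from h import *
fs={n:grab_frame(n) for n in("side","top")}
s,t=fs["side"],fs["top"]
cv2.imwrite("pics/crop1.png",cv2.resize(s["pixels"][125:285,130:310,::-1],None,fx=4.4,fy=3.7 if 0 else 3.7,interpolation=cv2.INTER_CUBIC)[:600,:800])
cv2.imwrite("pics/crop2.png",cv2.resize(t["pixels"][115:245,110:320,::-1],None,fx=3.8,fy=3.8,interpolation=cv2.INTER_CUBIC))
E
```

```text
(no output)
```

View pics/crop1.png

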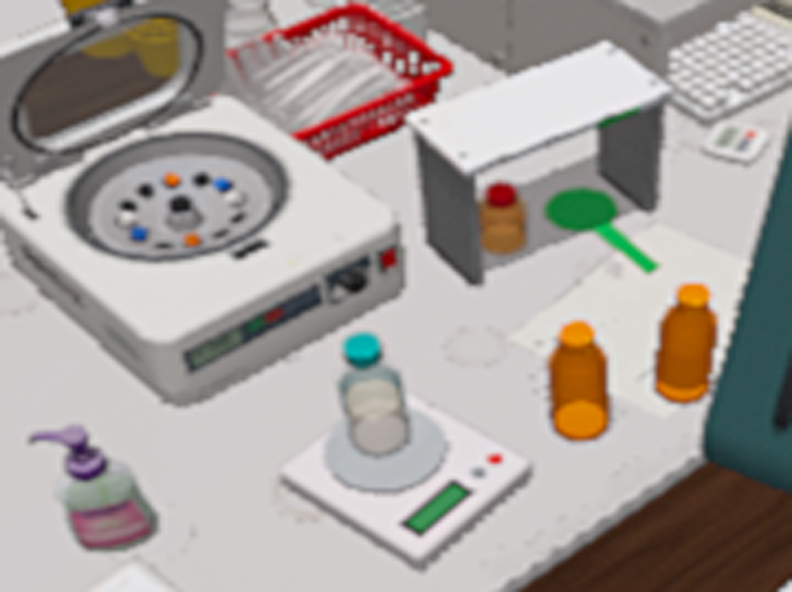

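View pics/crop2.png

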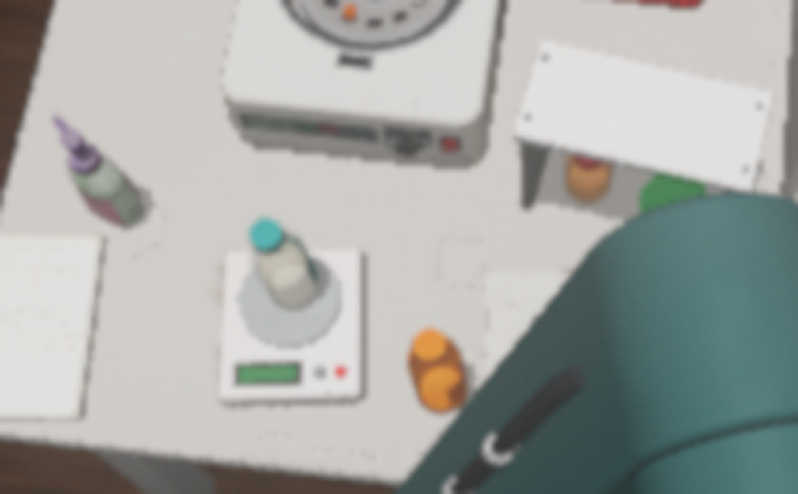

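Crop 1 shows the teal-capped bottle on the balance with its cap at (362,343). The orange bottles, at (580,380) and (685,345), are look-alikes and aren't meant. Only the bottle at (375,400) has the teal cap and stands on the pan. The green disc at (582,210) is in the right bay, with the brown bottle in the left.

```bash
python3 - <<'E'
from h import *
s=grab_frame("side");t=grab_frame("top")
S=lambda x,y,z:np.round(onz(s,x/4.4+130,y/3.7+125,z),3)[:2]
T=lambda x,y,z:np.round(onz(t,x/3.8+110,y/3.8+115,z),3)[:2]
print("cap",S(362,343,.207),T(267,231,.207))
print("pan",S(386,450,.048),T(290,300,.048))
print("orA",S(580,420,0),S(577,328,.159),T(428,344,.159),T(440,390,0))
print("orB",S(685,388,0),S(693,290,.159))
c=np.array([S(475,168,.202),S(670,93,.202),S(607,42,.202),S(410,118,.202)]);print("riserS",c.tolist(),c.mean(0))
c=np.array([T(517,138,.202),T(756,188,.202),T(771,95,.202),T(540,42,.202)]);print("riserT",c.tolist(),c.mean(0))
print("disc",S(582,210,0),"stripe end",S(653,268,0))
print("brown",S(503,240,0),S(500,192,.093))
print("centrifuge front corners",T(230,135,.0),T(490,165,0),T(490,125,.1),S(180,400,0),S(400,290,0), "gel",T(120,210,0),S(115,530,0))
print("balance corners", T(220,402,.036),T(363,398,.036),T(360,252,.036))
E
```

```text
cap [0.485 0.311] [0.489 0.307]
pan [0.472 0.314] [0.475 0.307]
orA [0.411 0.139] [0.412 0.143] [0.41  0.143] [0.41  0.141]
orB [0.376 0.036] [0.381 0.034]
riserS [[0.615, 0.082], [0.583, -0.139], [0.693, -0.16], [0.72, 0.074]] [ 0.65275 -0.03575]
riserT [[0.617, 0.082], [0.592, -0.155], [0.695, -0.163], [0.726, 0.072]] [ 0.6575 -0.041 ]
disc [ 0.649 -0.086] stripe end [ 0.527 -0.071]
brown [0.666 0.011] [0.659 0.018]
centrifuge front corners [0.679 0.42 ] [0.677 0.121] [0.678 0.119] [0.685 0.396] [0.674 0.142] gel [0.573 0.524] [0.582 0.53 ]
balance corners [0.36  0.362] [0.382 0.215] [0.542 0.244]
```

```bash
cat >> h.py <<'E'
from scipy.spatial.transform import Rotation as Ro
def pose(az,tilt):
    u=np.array([np.cos(az),np.sin(az),0]);k=np.array([0,0,1.])
    z=u*np.cos(tilt)-k*np.sin(tilt);x=-u*np.sin(tilt)-k*np.cos(tilt)
    return np.column_stack([x,np.cross(z,x),z])
def plan(*wps,grasp=False):
    "wps: (pos, az, tilt) of TCP (or grasp point); each from the previous, first from now"
    st=ctrl.observe();p=st["eef_pos"];R=Ro.from_euler("xyz",st["eef_rot"]).as_matrix()
    print("t",round(st["time"],2),"pos",np.round(p,4),"z",np.round(R[:,2],3),"j",np.round(st["joints"],2))
    for q,az,ti in wps:
        P=pose(az,ti);q=np.array(q,float)+(P[:,2]*.005 if grasp else 0)
        s=R.T@(q-p)*100;r=Ro.from_matrix(R.T@P).as_rotvec()
        print("shift cm",np.round(s,1),"turn",np.round(r,3),"| rows",round(max(np.linalg.norm(s)/4.17,np.linalg.norm(r)/.125),1))
        p,R=q,P
E
python3 - <<'E'
from h import *
plan(([.38,-.25,.33],-1.28,np.pi/2),([.42,0,.33],0.1,1.1),([.40,.25,.30],.566,.4))
E
```

```text
t 1.1 pos [ 0.233  -0.4705  0.2453] z [-0.  0. -1.] j [-1.27  0.26 -0.05  1.26  0.    1.42]
shift cm [ 23.  -13.2  -8.5] turn [-0.    -0.    -1.402] | rows 11.2
shift cm [22.8 11.  -0. ] turn [-0.324 -0.393 -1.353] | rows 11.6
shift cm [ 0.9 25.1  2.9] turn [-0.348 -0.687 -0.324] | rows 6.7
```

Emit:
move_arm(
  steps=[
    [[4, -2, -8.5], [0, 0, -0.12]],
    [[23, -13.2, -8.5], [0, 0, -1.4]],
    [[23, -13.2, -8.5], [0, 0, -1.4]],
    [[23, -13.2, -8.5], [0, 0, -1.4]],
    [[23, -13.2, -8.5], [0, 0, -1.4]],
    [[23, -13.2, -8.5], [0, 0, -1.4]],
    [[23, -13.2, -8.5], [0, 0, -1.4]],
    [[23, -13.2, -8.5], [0, 0, -1.4]],
    [[23, -13.2, -8.5], [0, 0, -1.4]],
    [[23, -13.2, -8.5], [0, 0, -1.4]],
    [[23, -13.2, -8.5], [0, 0, -1.4]],
    [[23, -13.2, -8.5], [0, 0, -1.4]],
  ],
  grip=1,
)

```text
time: 2.1
eef_pos: [0.3806, -0.25, 0.3303]
eef_rot: [3.142, 0.0, 1.868]
contact_force: [0.6, -0.3, 0.3]
opening: 0.0854
grasp_force: 0.0
```

```bash
python3 - <<'E'
from h import *
plan(([.42,0,.33],0.1,1.1),([.40,.25,.30],.566,.4))
E
```

```text
t 2.1 pos [ 0.3806 -0.25    0.3303] z [ 0. -0. -1.] j [-0.76  0.13  0.01  1.45 -0.    0.51]
shift cm [22.7 11.1  0. ] turn [-0.323 -0.394 -1.347] | rows 11.5
shift cm [ 0.9 25.1  2.9] turn [-0.348 -0.687 -0.324] | rows 6.7
```

Emit:
move_arm(
  steps=[
    [[22.7, 11.1, 0], [-0.323, -0.394, -1.347]],
    [[22.7, 11.1, 0], [-0.323, -0.394, -1.347]],
    [[22.7, 11.1, 0], [-0.323, -0.394, -1.347]],
    [[22.7, 11.1, 0], [-0.323, -0.394, -1.347]],
    [[22.7, 11.1, 0], [-0.323, -0.394, -1.347]],
    [[22.7, 11.1, 0], [-0.323, -0.394, -1.347]],
    [[22.7, 11.1, 0], [-0.323, -0.394, -1.347]],
    [[22.7, 11.1, 0], [-0.323, -0.394, -1.347]],
    [[22.7, 11.1, 0], [-0.323, -0.394, -1.347]],
    [[22.7, 11.1, 0], [-0.323, -0.394, -1.347]],
    [[22.7, 11.1, 0], [-0.323, -0.394, -1.347]],
    [[22.7, 11.1, 0], [-0.323, -0.394, -1.347]],
  ],
)

```text
time: 3.1
eef_pos: [0.4217, -0.0006, 0.3303]
eef_rot: [-3.139, 0.473, -3.041]
contact_force: [0.5, 0.4, 0.0]
opening: 0.0856
grasp_force: 0.0
```

```bash
python3 - <<'E'
from h import *
plan(([.40,.25,.30],.566,.4))
E
```

```text
t 3.1 pos [ 0.4217 -0.0006  0.3303] z [ 0.454  0.043 -0.89 ] j [-0.32 -0.25 -0.45  0.93  0.18 -0.38]
shift cm [ 1.1 25.2  2.8] turn [-0.351 -0.685 -0.322] | rows 6.7
```

Emit:
move_arm(
  steps=[
    [[1, 25, 2.8], [-0.351, -0.685, -0.322]],
    [[1, 25, 2.8], [-0.351, -0.685, -0.322]],
    [[1, 25, 2.8], [-0.351, -0.685, -0.322]],
    [[1, 25, 2.8], [-0.351, -0.685, -0.322]],
    [[1, 25, 2.8], [-0.351, -0.685, -0.322]],
    [[1, 25, 2.8], [-0.351, -0.685, -0.322]],
    [[1, 25, 2.8], [-0.351, -0.685, -0.322]],
    [[1, 25, 2.8], [-0.351, -0.685, -0.322]],
    [[1, 25, 2.8], [-0.351, -0.685, -0.322]],
  ],
)

```text
time: 3.85
eef_pos: [0.4039, 0.2506, 0.3063]
eef_rot: [3.137, 1.173, -2.581]
contact_force: [-0.2, 1.0, 0.2]
opening: 0.0854
grasp_force: 0.0
```

```bash
python3 - <<'E'
from h import *
plan(([.386,.245,.118],.566,.4),([.487,.309,.118],.566,.4),grasp=True)
s=grab_frame("side");t=grab_frame("top")
a=cv2.resize(s["pixels"][150:290,120:300],None,fx=3,fy=3,interpolation=cv2.INTER_CUBIC);b=cv2.resize(t["pixels"][120:260,120:205],None,fx=3,fy=3,interpolation=cv2.INTER_CUBIC)
cv2.imwrite("pics/pre.png",np.hstack([a,b])[:,:,::-1])
E
```

```text
t 3.85 pos [0.4039 0.2506 0.3063] z [ 0.778  0.494 -0.388] j [ 0.17 -0.37 -1.18 -0.38  0.36 -0.16]
shift cm [18.1  0.5  6.1] turn [ 0.     0.002 -0.002] | rows 4.6
shift cm [-4.7 -0.  11. ] turn [0. 0. 0.] | rows 2.9
```

View pics/pre.png

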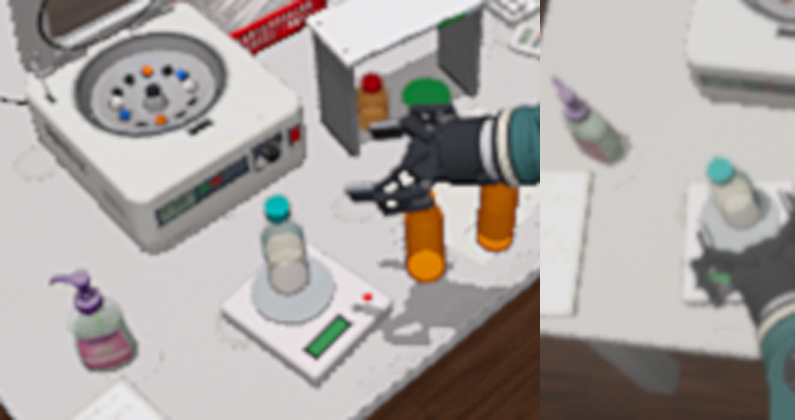

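The open gripper points at the bottle from the robot's side, and the bottle is undisturbed (cap at 277,205 in the left half). Joint 3 is at its limit here, so I'll come in from farther out.

```bash
python3 - <<'E'
from h import *
plan(([.453,.288,.26],.566,.4),([.453,.288,.118],.566,.4),([.487,.309,.118],.566,.4),grasp=True)
E
```

```text
t 3.95 pos [0.4042 0.249  0.3049] z [ 0.778  0.49  -0.392] j [ 0.17 -0.37 -1.18 -0.38  0.36 -0.16]
shift cm [1.7 0.7 8. ] turn [-0.004 -0.003 -0.005] | rows 2.0
shift cm [13.1 -0.   5.5] turn [0. 0. 0.] | rows 3.4
shift cm [-1.6 -0.1  3.7] turn [0. 0. 0.] | rows 1.0
```

Emit:
move_arm(
  steps=[
    [[1, 0.7, 4], [0, 0, 0]],
    [[1.7, 0.7, 8], [0, 0, 0]],
    [[1.7, 0.7, 8], [0, 0, 0]],
    [[5, 0.7, 9.4], [0, 0, 0]],
    [[8.5, 0.7, 11], [0, 0, 0]],
    [[11.5, 0.7, 12.2], [0, 0, 0]],
    [[14.8, 0.7, 13.5], [0, 0, 0]],
    [[14.8, 0.7, 13.5], [0, 0, 0]],
    [[14.8, 0.7, 13.5], [0, 0, 0]],
  ],
)

```text
time: 4.7
eef_pos: [0.5165, 0.3231, 0.2018]
eef_rot: [3.129, 1.119, -2.593]
contact_force: [-0.1, -0.2, -0.1]
opening: 0.0854
grasp_force: 0.0
```

```bash
python3 - <<'E'
from h import *
plan(([.487,.309,.118],.566,.4),grasp=True)
s=grab_frame("side");t=grab_frame("top")
a=cv2.resize(s["pixels"][170:290,150:290],None,fx=3.5,fy=3.5,interpolation=cv2.INTER_CUBIC);b=cv2.resize(t["pixels"][140:260,140:225],None,fx=3.5,fy=3.5,interpolation=cv2.INTER_CUBIC)
cv2.imwrite("pics/pre2.png",np.hstack([a,b])[:,:,::-1])
E
```

```text
t 4.7 pos [0.5165 0.3231 0.2018] z [ 0.761  0.48  -0.437] j [ 0.33  0.17 -1.18 -0.89  0.21 -0.1 ]
shift cm [8.9 0.3 1.2] turn [-0.003 -0.052 -0.007] | rows 2.2
```

View pics/pre2.png

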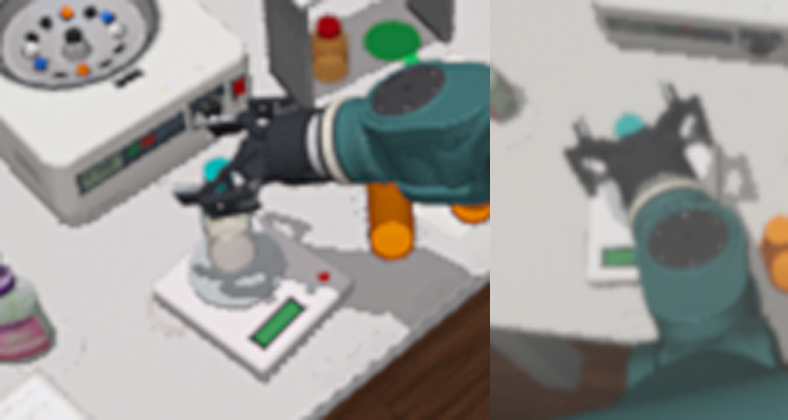

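```bash
cat > fk.py <<'E'
from h import *
from scipy.optimize import least_squares
def fk(p,j):
    H,L1,L2,Lt,d,e,r0=p
    B=Ro.from_euler("z",j[0]);Q=B*Ro.from_euler("y",j[1]-j[2]+j[3]);Q5=Q*Ro.from_euler("z",j[4])
    F=B*Ro.from_euler("y",j[1]-j[2])
    W=B.apply([r0+L1*np.sin(j[1]),d,H+L1*np.cos(j[1])])+F.apply([L2,0,0])+Q.apply([0,0,e])
    return W+Q5.apply([Lt,0,0]),Q5.apply([1,0,0]),W
st=ctrl.observe()
D=[([-1.26632554,.263098602,-.048320488,1.25941671,0],[.23295943,-.47046936,.24527148]),
([-.76,.13,.01,1.45,0],[.3806,-.25,.3303]),([-.32,-.25,-.45,.93,.18],[.4217,-.0006,.3303]),([.17,-.37,-1.18,-.38,.36],[.4040,.2498,.3056]),
(st["joints"],st["eef_pos"])]
r=least_squares(lambda p:np.concatenate([(fk(p,j)[0]-x) for j,x in D]+[.01*(p-[.3,.4,.4,.2,.08,.0,0])*.1]),[.3,.4,.4,.2,.08,0,0])
p=r.x
E
python3 - <<'E'
from fk import *
print(np.round(p,3))
for j,x in D: print(np.round(fk(p,j)[0]-x,4),np.round(fk(p,j)[1],3),np.round(fk(p,j)[2],3))
E
```

```text
[ 0.199  0.549  0.32   0.373  0.067 -0.049  0.117]
[-0.0148 -0.0008  0.0127] [-0.  0. -1.] [ 0.218 -0.471  0.631]
[-0.0035 -0.0162  0.0017] [ 0.001 -0.001 -1.   ] [ 0.377 -0.266  0.705]
[ 0.0065 -0.0005 -0.0159] [ 0.455  0.038 -0.89 ] [ 0.258 -0.015  0.646]
[-0.0079  0.0194 -0.017 ] [ 0.779  0.491 -0.39 ] [0.105 0.086 0.434]
[-0.0085  0.004   0.0185] [ 0.76   0.48  -0.437] [0.224 0.148 0.383]
```

```bash
sed -i 's/H,L1,L2,Lt,d,e,r0=p/H,L1,L2,Lt,d,e,r0,f,g=p/; s/F.apply(\[L2,0,0\])+Q.apply(\[0,0,e\])/F.apply([L2,0,f])+Q.apply([g,0,e])/; s/\.08,\.0,0\]/.08,.0,0,0,0]/; s/,\.08,0,0\])$/,.08,0,0,0,0])/' fk.py
python3 - <<'E'
from fk import *
print(np.round(p,3))
for j,x in D: print(np.round(fk(p,j)[0]-x,4))
E
```

```text
[0.156 0.574 0.363 0.275 0.081 0.001 0.005 0.054 0.131]
[-0.0001  0.0009 -0.0001]
[ 0.0002  0.0003 -0.0002]
[ 0.0007 -0.0019  0.0008]
[-0.0011  0.     -0.0006]
[0.0004 0.001  0.0001]
```

```bash
cat >> fk.py <<'E'
lo=np.array([-2.65,-.89,-1.18,-2.13,-1.35])+.01;hi=np.array([2.65,1.7,1.37,2.11,1.29])-.01
def ik(q,az,ti,j0=(0,.3,-.8,-.5,0)):
    z=pose(az,ti)[:,2];q=np.array(q)+.005*z
    def e(j):
        a,b,_=fk(p,j);return np.r_[(a-q),(b-z)*.2]
    r=least_squares(e,np.clip(j0,lo,hi),bounds=(lo,hi));return r.x,np.linalg.norm(r.fun)
E
python3 - <<'E'
from fk import *
for n,q,a0 in(("pan",(.487,.309,.118),.566),("pan155",(.487,.309,.155),.566),("place",(.50,-.069,.07),-.12),("place30",(.50,-.069,.03),-.12),("fwd30",(.53,-.072,.03),-.12),("disc",(.649,-.087,.03),-.12),("disc22",(.649,-.087,.022),-.12)):
  for da in(-.4,0,.4):
    if n[0]in"d" and da: continue
    print(n,da,[(ti,round(ik(q,a0+da,ti)[1]*1000,1)) for ti in(.2,.35,.5,.6,.7,.8,.9,1.1,1.3)])
E
```

```text
pan -0.4 [(0.2, np.float64(58.3)), (0.35, np.float64(37.3)), (0.5, np.float64(14.8)), (0.6, np.float64(0.0)), (0.7, np.float64(0.0)), (0.8, np.float64(0.0)), (0.9, np.float64(0.0)), (1.1, np.float64(0.0)), (1.3, np.float64(0.0))]
pan 0 [(0.2, np.float64(80.6)), (0.35, np.float64(54.6)), (0.5, np.float64(28.4)), (0.6, np.float64(10.9)), (0.7, np.float64(0.0)), (0.8, np.float64(0.0)), (0.9, np.float64(0.0)), (1.1, np.float64(0.0)), (1.3, np.float64(0.0))]
pan 0.4 [(0.2, np.float64(45.8)), (0.35, np.float64(26.2)), (0.5, np.float64(5.3)), (0.6, np.float64(0.0)), (0.7, np.float64(0.0)), (0.8, np.float64(0.0)), (0.9, np.float64(0.0)), (1.1, np.float64(0.0)), (1.3, np.float64(0.0))]
pan155 -0.4 [(0.2, np.float64(50.4)), (0.35, np.float64(28.2)), (0.5, np.float64(5.0)), (0.6, np.float64(0.0)), (0.7, np.float64(0.0)), (0.8, np.float64(0.0)), (0.9, np.float64(0.0)), (1.1, np.float64(0.0)), (1.3, np.float64(0.0))]
pan155 0 [(0.2, np.float64(69.8)), (0.35, np.float64(43.7)), (0.5, np.float64(17.4)), (0.6, np.float64(0.0)), (0.7, np.float64(0.0)), (0.8, np.float64(0.0)), (0.9, np.float64(0.0)), 
[... 2142 characters left out ...]
t64(0.0))]
fwd30 0.4 [(0.2, np.float64(61.7)), (0.35, np.float64(49.3)), (0.5, np.float64(33.6)), (0.6, np.float64(21.6)), (0.7, np.float64(8.7)), (0.8, np.float64(0.0)), (0.9, np.float64(0.0)), (1.1, np.float64(0.0)), (1.3, np.float64(0.0))]
disc 0 [(0.2, np.float64(61.3)), (0.35, np.float64(38.3)), (0.5, np.float64(14.1)), (0.6, np.float64(0.0)), (0.7, np.float64(0.0)), (0.8, np.float64(0.0)), (0.9, np.float64(0.0)), (1.1, np.float64(0.0)), (1.3, np.float64(0.0))]
disc22 0 [(0.2, np.float64(62.0)), (0.35, np.float64(39.4)), (0.5, np.float64(15.3)), (0.6, np.float64(0.0)), (0.7, np.float64(0.0)), (0.8, np.float64(0.0)), (0.9, np.float64(0.0)), (1.1, np.float64(0.0)), (1.3, np.float64(0.0))]
```

```bash
python3 - <<'E'
from fk import *
q=lambda x,z,b=0:np.array([.649+(x)*np.cos(-.12),-.087+(x)*np.sin(-.12),z])
for x in(-.15,-.125,-.11):
  for ti in(.7,.75,.8):
    P=q(x,.09)
    print(x,ti,[(a,round(ik(P-pose(a,ti)[:,2]*.0,a,ti)[1]*1000,1)) for a in(-.8,-.6,-.4,-.12,.1,.3,.5)])
print("push: tip z .012, tip centre 30 behind axis")
for x in(-.15,-.125,-.11,-.06,0):
  print(x,[(ti,round(ik(q(x-.03,.012)-pose(-.12,ti)[:,2]*.019,-.12,ti)[1]*1000,1)) for ti in(.6,.7,.8,.9,1.,1.1)])
for ti in(.7,.75,.8): print("pan",ti,[(a,round(ik((.487,.309,.138),a,ti)[1]*1000,1)) for a in(.3,.45,.566,.7)])
E
```

```text
-0.15 0.7 [(-0.8, np.float64(0.0)), (-0.6, np.float64(10.8)), (-0.4, np.float64(21.9)), (-0.12, np.float64(24.8)), (0.1, np.float64(16.0)), (0.3, np.float64(0.6)), (0.5, np.float64(0.0))]
-0.15 0.75 [(-0.8, np.float64(0.0)), (-0.6, np.float64(3.2)), (-0.4, np.float64(13.4)), (-0.12, np.float64(16.0)), (0.1, np.float64(8.0)), (0.3, np.float64(0.0)), (0.5, np.float64(0.0))]
-0.15 0.8 [(-0.8, np.float64(0.0)), (-0.6, np.float64(0.0)), (-0.4, np.float64(4.8)), (-0.12, np.float64(7.2)), (0.1, np.float64(0.0)), (0.3, np.float64(0.0)), (0.5, np.float64(0.0))]
-0.125 0.7 [(-0.8, np.float64(0.0)), (-0.6, np.float64(2.8)), (-0.4, np.float64(13.7)), (-0.12, np.float64(17.0)), (0.1, np.float64(8.7)), (0.3, np.float64(0.0)), (0.5, np.float64(0.0))]
-0.125 0.75 [(-0.8, np.float64(0.0)), (-0.6, np.float64(0.0)), (-0.4, np.float64(5.2)), (-0.12, np.float64(8.2)), (0.1, np.float64(0.6)), (0.3, np.float64(0.0)), (0.5, np.float64(0.0))]
-0.125 0.8 [(-0.8, np.float64(0.0)), (-0.6, np.float64(0.0)), (-0.4, np.float64(0.0)), (-0.12, np.float64(0.0)), (0.1, np.float64(0.0)), (0.3, np.float64(0.0)), (0.5, n
[... 1005 characters left out ...]
), (0.9, np.float64(8.8)), (1.0, np.float64(0.0)), (1.1, np.float64(0.0))]
-0.06 [(0.6, np.float64(45.5)), (0.7, np.float64(27.2)), (0.8, np.float64(8.9)), (0.9, np.float64(0.0)), (1.0, np.float64(0.0)), (1.1, np.float64(0.0))]
0 [(0.6, np.float64(20.7)), (0.7, np.float64(2.7)), (0.8, np.float64(0.0)), (0.9, np.float64(0.0)), (1.0, np.float64(0.0)), (1.1, np.float64(0.0))]
pan 0.7 [(0.3, np.float64(0.0)), (0.45, np.float64(0.0)), (0.566, np.float64(0.0)), (0.7, np.float64(0.0))]
pan 0.75 [(0.3, np.float64(0.0)), (0.45, np.float64(0.0)), (0.566, np.float64(0.0)), (0.7, np.float64(0.0))]
pan 0.8 [(0.3, np.float64(0.0)), (0.45, np.float64(0.0)), (0.566, np.float64(0.0)), (0.7, np.float64(0.0))]
```

```bash
python3 - <<'E'
from fk import *
T=np.array([.4836,.307,.136]);z=pose(.566,.75)[:,2]
for b in(.12,.09,.06,.03,0): print(b,round(ik(T-z*(b+.005),.566,.75)[1]*1000,1))
print(round(ik((.4095,.26,.29),.566,.75)[1]*1000,1))
plan(([.43,.27,.29],.566,.75),(T-.11*z,.566,.75),(T,.566,.75))
E
```

```text
0.12 0.0
0.09 0.0
0.06 0.0
0.03 0.0
0 0.0
0.0
t 4.8 pos [0.5163 0.3231 0.2015] z [ 0.76   0.48  -0.437] j [ 0.33  0.17 -1.18 -0.89  0.21 -0.1 ]
shift cm [ -3.5   0.1 -13. ] turn [-0.001  0.297 -0.008] | rows 3.2
shift cm [6.8 0.2 4.3] turn [0. 0. 0.] | rows 1.9
shift cm [ 0. -0. 11.] turn [0. 0. 0.] | rows 2.6
```

Emit:
move_arm(
  steps=[
    [[-0.5, 0, -4], [0, 0, 0]],
    [[-2, 0, -8], [0, 0, 0]],
    [[-3.5, 0.1, -13], [0, 0.1, 0]],
    [[-3.5, 0.1, -13], [0, 0.2, -0.004]],
    [[-3.5, 0.1, -13], [0, 0.297, -0.008]],
    [[-3.5, 0.1, -13], [0, 0.297, -0.008]],
    [[-3.5, 0.1, -13], [0, 0.297, -0.008]],
  ],
)

```text
time: 5.38
eef_pos: [0.431, 0.27, 0.2893]
eef_rot: [-3.14, 0.849, -2.576]
contact_force: [0.7, -0.3, -1.2]
opening: 0.0856
grasp_force: 0.0
```

```bash
python3 - <<'E'
from fk import *
T=np.array([.4836,.307,.136]);z=pose(.566,.75)[:,2]
plan((T-.11*z,.566,.75),(T,.566,.75))
E
```

```text
t 5.38 pos [0.431  0.27   0.2893] z [ 0.635  0.4   -0.661] j [ 0.29 -0.25 -0.83  0.16  0.21 -0.19]
shift cm [7.  0.3 4. ] turn [-0.002  0.028 -0.   ] | rows 1.9
shift cm [ 0. -0. 11.] turn [0. 0. 0.] | rows 2.6
```

Emit:
move_arm(
  steps=[
    [[3.5, 0.3, 2], [0, 0.028, 0]],
    [[7, 0.3, 4], [0, 0.028, 0]],
    [[7, 0.3, 4], [0, 0.028, 0]],
    [[7, 0.3, 4], [0, 0.028, 0]],
  ],
)

```text
time: 5.72
eef_pos: [0.4165, 0.2645, 0.2077]
eef_rot: [3.141, 0.819, -2.578]
contact_force: [0.7, 0.1, 0.2]
opening: 0.0854
grasp_force: 0.0
```

```bash
python3 - <<'E'
from fk import *
T=np.array([.4836,.307,.136])
plan((T,.566,.75))
E
```

```text
t 5.72 pos [0.4165 0.2645 0.2077] z [ 0.617  0.391 -0.683] j [ 0.29 -0.17 -1.01 -0.07  0.2  -0.19]
shift cm [-0.2  0.  10.7] turn [-0.001 -0.002 -0.001] | rows 2.6
```

Emit:
move_arm(
  steps=[
    [[0, 0, 2.5], [0, 0, 0]],
    [[0, 0, 5], [0, 0, 0]],
    [[-0.1, 0, 7.5], [0, 0, 0]],
    [[-0.1, 0, 9.5], [0, 0, 0]],
    [[-0.1, 0, 10.7], [0, 0, 0]],
    [[-0.1, 0, 10.7], [0, 0, 0]],
    [[-0.1, 0, 10.7], [0, 0, 0]],
  ],
)

```text
time: 6.3
eef_pos: [0.4868, 0.3082, 0.1392]
eef_rot: [-3.14, 0.825, -2.575]
contact_force: [-0.8, 1.0, -0.6]
opening: 0.0856
grasp_force: 0.0
```

```bash
python3 - <<'E'
from h import *
plan()
s=grab_frame("side");t=grab_frame("top")
a=cv2.resize(s["pixels"][190:280,170:280],None,fx=4.5,fy=4.5,interpolation=cv2.INTER_CUBIC);b=cv2.resize(t["pixels"][150:240,150:216],None,fx=4.5,fy=4.5,interpolation=cv2.INTER_CUBIC)
cv2.imwrite("pics/g.png",np.hstack([a,b])[:,:,::-1])
E
```

```text
t 6.3 pos [0.4868 0.3082 0.1392] z [ 0.621  0.393 -0.678] j [ 0.35  0.12 -1.03 -0.4   0.16 -0.15]
```

View pics/g.png

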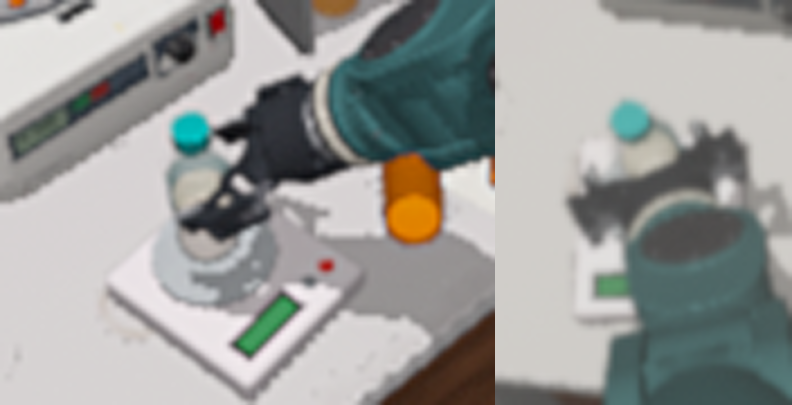

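The fingers straddle the bottle's body just below the shoulder (left half: cap at 190,130, near finger at 225,205). I'll close now.

Emit:
move_arm(
  steps=[
    [[0, 0, 0], [0, 0, 0]],
    [[0, 0, 0], [0, 0, 0]],
    [[0, 0, 0], [0, 0, 0]],
    [[0, 0, 0], [0, 0, 0]],
    [[0, 0, 0], [0, 0, 0]],
    [[0, 0, 0], [0, 0, 0]],
  ],
  grip=0.3,
)

```text
time: 6.9
eef_pos: [0.4861, 0.3077, 0.1389]
eef_rot: [-3.139, 0.827, -2.575]
contact_force: [-1.3, -3.0, 9.4]
opening: 0.0538
grasp_force: 61.8
```

```bash
python3 - <<'E'
from fk import *
st=ctrl.observe();p0=st["eef_pos"]
plan((p0+[0,0,.01],.566,.75),(p0+[0,0,.06],.566,.75))
E
```

```text
t 6.9 pos [0.4861 0.3077 0.1389] z [ 0.622  0.393 -0.677] j [ 0.35  0.12 -1.04 -0.4   0.16 -0.15]
shift cm [-0.7 -0.  -0.7] turn [-0.002  0.006  0.   ] | rows 0.2
shift cm [-3.7  0.  -3.4] turn [0. 0. 0.] | rows 1.2
```

```bash
python3 - <<'E'
from fk import *
st=ctrl.observe();p0=st["eef_pos"];z=pose(.566,.75)[:,2]
R=Ro.from_euler("xyz",st["eef_rot"]).as_matrix();ti=np.arcsin(-R[2,2]);az=np.arctan2(R[1,2],R[0,2]);print(ti,az)
up=p0+[0,0,.14]; print(R.T@[0,0,1])
# bottle axis ref: axis is at (.487,.309); keep offset rotated
off=np.array([.487,.309])-p0[:2];print(off)
B=np.array([.649,-.087])-.12*np.array([np.cos(.12),-np.sin(.12)])
for a in(.25,.15,.35):
  tgt=np.r_[B-[.001*np.cos(a),.001*np.sin(a)],.279]
  dn=tgt-[0,0,.279-(p0[2]-.048)-.003]
  print(a,[round(ik(q-.005*pose(aa,ti)[:,2],aa,ti)[1]*1e3,1) for q,aa in((up,az),((up+tgt)/2,(az+a)/2),(tgt,a),(dn,a),(dn-[0,0,.003],a))],B)
  plan((up,az,ti),(tgt,a,ti),(dn,a,ti))
E
```

```text
0.7440059867883982 0.5630815317668018
[-0.73575929 -0.00178538 -0.67724079]
[0.00086948 0.0012657 ]
0.25 [np.float64(0.0), np.float64(0.0), np.float64(0.0), np.float64(0.0), np.float64(0.0)] [ 0.52986296 -0.07263454]
t 6.9 pos [0.4861 0.3077 0.1389] z [ 0.622  0.393 -0.677] j [ 0.35  0.12 -1.04 -0.4   0.16 -0.15]
shift cm [-10.3  -0.   -9.5] turn [ 0.    -0.     0.002] | rows 3.4
shift cm [ 11.3 -34.5 -12.3] turn [0.23  0.    0.212] | rows 9.2
shift cm [13.6  0.  12.5] turn [0. 0. 0.] | rows 4.4
0.15 [np.float64(0.0), np.float64(0.0), np.float64(0.0), np.float64(0.0), np.float64(0.0)] [ 0.52986296 -0.07263454]
t 6.9 pos [0.4861 0.3077 0.1389] z [ 0.622  0.393 -0.677] j [ 0.35  0.12 -1.04 -0.4   0.16 -0.15]
shift cm [-10.3  -0.   -9.5] turn [ 0.    -0.     0.002] | rows 3.4
shift cm [ 11.3 -34.5 -12.3] turn [0.304 0.    0.28 ] | rows 9.2
shift cm [13.6  0.  12.5] turn [0. 0. 0.] | rows 4.4
0.35 [np.float64(0.0), np.float64(0.0), np.float64(0.0), np.float64(0.0), np.float64(0.0)] [ 0.52986296 -0.07263454]
t 6.9 pos [0.4861 0.3077 0.1389] z [ 0.622  0.393 -0.677] j [ 0.35  0.12 -1.04 -0.4   0.16 -0.15]
shift cm [-10.3  -0.   -9.5] turn [ 0.    -0.     0.002] | rows 3.4
shift cm [ 11.3 -34.5 -12.3] turn [0.157 0.    0.144] | rows 9.2
shift cm [13.6  0.  12.5] turn [0. 0. 0.] | rows 4.4
```

Emit:
move_arm(
  steps=[
    [[-0.3, 0, -0.28], [0, 0, 0]],
    [[-0.75, 0, -0.7], [0, 0, 0]],
    [[-1.5, 0, -1.4], [0, 0, 0]],
    [[-2.9, 0, -2.7], [0, 0, 0]],
    [[-2.9, 0, -2.7], [0, 0, 0]],
  ],
)

```text
time: 7.32
eef_pos: [0.4858, 0.3079, 0.18]
eef_rot: [-3.139, 0.827, -2.575]
contact_force: [1.6, -0.0, -2.9]
opening: 0.0532
grasp_force: 63.6
```

Emit:
move_arm(
  steps=[
    [[-2, 0, -1.85], [0, 0, 0]],
    [[-4, 0, -3.7], [0, 0, 0]],
    [[-6, 0, -5.5], [0, 0, 0]],
    [[-7.3, 0, -6.7], [0, 0, 0]],
    [[-7.3, 0, -6.7], [0, 0, 0]],
  ],
)

```text
time: 7.73
eef_pos: [0.4866, 0.3084, 0.2801]
eef_rot: [-3.138, 0.829, -2.574]
contact_force: [1.1, 0.5, -2.0]
opening: 0.0534
grasp_force: 65.0
```

```bash
python3 - <<'E'
from fk import *
plan(([.529,-.0729,.279],.25,.744))
E
```

```text
t 7.73 pos [0.4866 0.3084 0.2801] z [ 0.624  0.394 -0.675] j [ 0.35 -0.11 -0.74  0.12  0.16 -0.15]
shift cm [ 11.5 -34.5 -12.3] turn [0.231 0.003 0.215] | rows 9.2
```

Emit:
move_arm(
  steps=[
    [[0.5, -1.4, -0.5], [0.01, 0, 0.01]],
    [[1.4, -4.2, -1.5], [0.03, 0, 0.03]],
    [[2.5, -7.6, -2.7], [0.05, 0, 0.05]],
    [[3.8, -11.4, -4.1], [0.077, 0, 0.072]],
    [[5.2, -15.5, -5.5], [0.104, 0, 0.097]],
    [[6.6, -19.7, -7], [0.132, 0, 0.123]],
    [[8, -24, -8.6], [0.16, 0, 0.15]],
    [[9.3, -28, -10], [0.187, 0.002, 0.174]],
    [[10.4, -31.2, -11.1], [0.21, 0.003, 0.195]],
    [[11.2, -33.5, -11.9], [0.225, 0.003, 0.209]],
    [[11.5, -34.5, -12.3], [0.231, 0.003, 0.215]],
    [[11.5, -34.5, -12.3], [0.231, 0.003, 0.215]],
  ],
)

```text
time: 8.73
eef_pos: [0.5281, -0.0765, 0.2738]
eef_rot: [3.141, 0.819, -2.897]
contact_force: [0.0, 0.9, -3.4]
opening: 0.0538
grasp_force: 65.2
```

```bash
python3 - <<'E'
from fk import *
q=ctrl.observe()["eef_pos"]
plan(([.529,-.0729,.115],.25,.744),([.529,-.0729,.094],.25,.744))
s=grab_frame("side");t=grab_frame("top")
a=cv2.resize(s["pixels"][130:270,190:310],None,fx=3.8,fy=3.8,interpolation=cv2.INTER_CUBIC);b=cv2.resize(t["pixels"][100:240,230:315],None,fx=3.8,fy=3.8,interpolation=cv2.INTER_CUBIC)
cv2.imwrite("pics/carry.png",np.hstack([a,b])[:,:,::-1])
E
```

```text
t 8.73 pos [ 0.5281 -0.0765  0.2738] z [ 0.709  0.178 -0.683] j [-0.58 -0.12 -0.71  0.35  0.57 -0.64]
shift cm [11.5  0.3 11. ] turn [-0.003 -0.008 -0.004] | rows 3.8
shift cm [1.5 0.  1.4] turn [0. 0. 0.] | rows 0.5
```

View pics/carry.png

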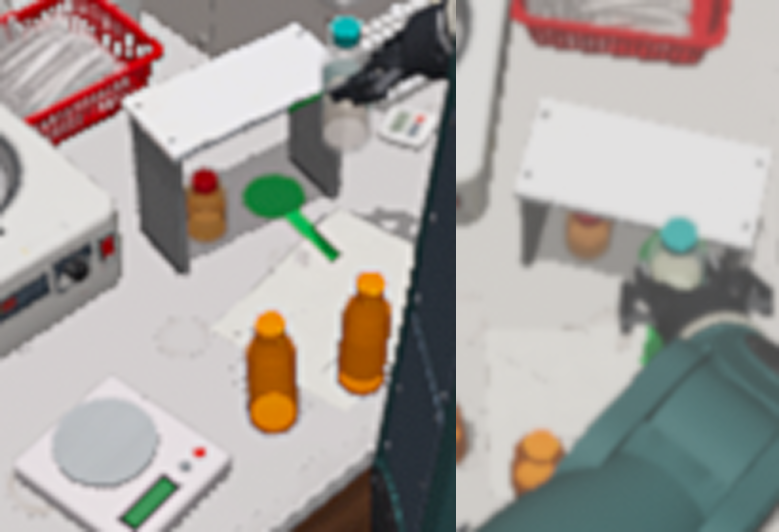

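The bottle hangs upright in the gripper, above and in front of the free bay (side crop, foot at 345,140). The balance is now empty. I'll lower it next.

Emit:
move_arm(
  steps=[
    [[0.8, 0, 0.75], [0, 0, 0]],
    [[2.6, 0.1, 2.5], [0, 0, 0]],
    [[4.9, 0.2, 4.7], [0, -0.003, 0]],
    [[7.2, 0.3, 6.9], [0, -0.005, -0.002]],
    [[9.5, 0.3, 9.1], [0, -0.008, -0.004]],
    [[11, 0.3, 10.5], [0, -0.008, -0.004]],
    [[11.5, 0.3, 11], [0, -0.008, -0.004]],
    [[11.5, 0.3, 11], [0, -0.008, -0.004]],
  ],
)

```text
time: 9.5
eef_pos: [0.5279, -0.0678, 0.1139]
eef_rot: [3.142, 0.826, -2.887]
contact_force: [-0.1, 0.2, -2.8]
opening: 0.0538
grasp_force: 65.2
```

```bash
python3 - <<'E'
from fk import *
plan(([.529,-.0729,.097],.25,.744),([.529,-.0729,.091],.25,.744))
E
```

```text
t 9.5 pos [ 0.5279 -0.0678  0.1139] z [ 0.711  0.185 -0.678] j [-0.57  0.14 -1.06 -0.26  0.57 -0.63]
shift cm [ 1.3 -0.5  1.1] turn [ 0.003 -0.001  0.003] | rows 0.4
shift cm [0.4 0.  0.4] turn [0. 0. 0.] | rows 0.1
```

Emit:
move_arm(
  steps=[
    [[0.5, -0.2, 0.45], [0, 0, 0]],
    [[1, -0.4, 0.9], [0, 0, 0]],
    [[1.3, -0.5, 1.15], [0, 0, 0]],
    [[1.5, -0.5, 1.35], [0, 0, 0]],
    [[1.6, -0.5, 1.45], [0, 0, 0]],
    [[1.6, -0.5, 1.45], [0, 0, 0]],
  ],
)

```text
time: 10.0
eef_pos: [0.5306, -0.0748, 0.095]
eef_rot: [-3.136, 0.829, -2.885]
contact_force: [0.2, -0.5, -3.0]
opening: 0.0533
grasp_force: 65.2
```

Emit:
move_arm(
  steps=[
    [[0.1, 0, 0.1], [0, 0, 0]],
    [[0.2, 0, 0.18], [0, 0, 0]],
    [[0.2, 0, 0.18], [0, 0, 0]],
  ],
)

```text
time: 10.25
eef_pos: [0.5306, -0.0752, 0.0922]
eef_rot: [-3.136, 0.829, -2.885]
contact_force: [-0.2, -0.0, -3.5]
opening: 0.0533
grasp_force: 65.2
```

```bash
python3 - <<'E'
from fk import *
st=ctrl.observe();print(st["eef_pos"],st["contact_force"])
E
```

```text
[ 0.53058206 -0.07515758  0.09224452] [-0.22852449 -0.00900527 -3.47152683]
```

Emit:
move_arm(
  steps=[
    [[0.08, 0, 0.07], [0, 0, 0]],
    [[0.15, 0, 0.14], [0, 0, 0]],
    [[0.15, 0, 0.14], [0, 0, 0]],
  ],
)

```text
time: 10.5
eef_pos: [0.5312, -0.0752, 0.0908]
eef_rot: [-3.136, 0.831, -2.884]
contact_force: [-1.2, 0.4, 5.2]
opening: 0.0533
grasp_force: 65.5
```

Emit:
move_arm(
  steps=[
    [[0, 0, 0], [0, 0, 0]],
    [[0, 0, 0], [0, 0, 0]],
    [[0, 0, 0], [0, 0, 0]],
    [[0, 0, 0], [0, 0, 0]],
    [[0, 0, 0], [0, 0, 0]],
    [[0, 0, 0], [0, 0, 0]],
    [[0, 0, -1], [0, 0, 0]],
    [[0, 0, -3], [0, 0, 0]],
    [[0, 0, -6], [0, 0, 0]],
    [[0, 0, -9.5], [0, 0, 0]],
    [[0, 0, -11], [0, 0, 0]],
    [[0, 0, -11], [0, 0, 0]],
  ],
  grip=1,
)

```text
time: 11.5
eef_pos: [0.4513, -0.0962, 0.1668]
eef_rot: [-3.132, 0.831, -2.884]
contact_force: [0.1, -0.8, 0.1]
opening: 0.0854
grasp_force: 0.0
```

```bash
python3 - <<'E'
from h import *
plan()
s=grab_frame("side");t=grab_frame("top")
a=cv2.resize(s["pixels"][140:260,220:320],None,fx=4.4,fy=4.4,interpolation=cv2.INTER_CUBIC);b=cv2.resize(t["pixels"][120:240,240:320],None,fx=4.4,fy=4.4,interpolation=cv2.INTER_CUBIC)
cv2.imwrite("pics/placed.png",np.hstack([a,b])[:,:,::-1])
E
```

```text
t 11.5 pos [ 0.4513 -0.0962  0.1668] z [ 0.717  0.179 -0.674] j [-0.79 -0.08 -1.01  0.12  0.69 -0.86]
```

View pics/placed.png

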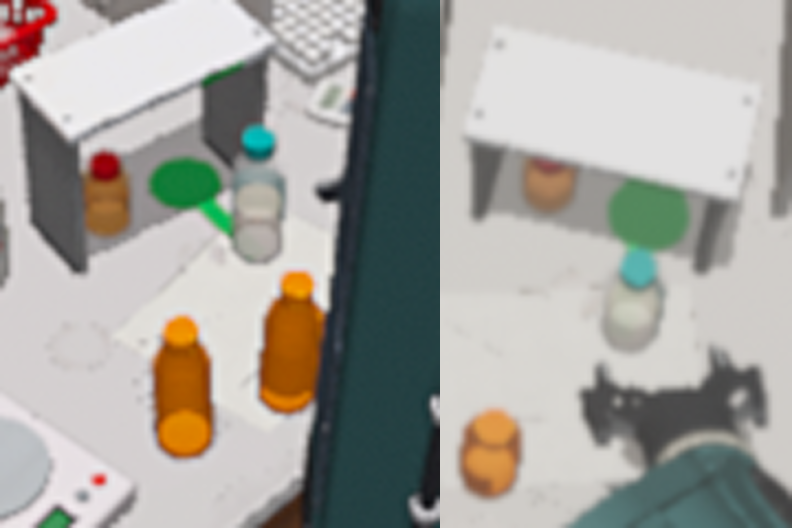

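The bottle stands free and upright in front of the bay (side crop: cap 258,138, foot 258,245) and the open gripper is clear of it. I'll measure it against the disc and plan the push with partly open fingertips acting as a cradle.

```bash
python3 - <<'E'
from fk import *
s=grab_frame("side");t=grab_frame("top")
S=lambda x,y,z:np.round(onz(s,x/4.4+220,y/4.4+140,z),4)[:2]
T=lambda x,y,z:np.round(onz(t,x/4.4+240,y/4.4+120,z),4)[:2]
print("cap",S(258,133,.159),T(639,262,.159),"base front",S(258,257,0))
c=np.array([T(467,135,.202),T(742,193,.202),T(762,88,.202),T(497,25,.202)]);print(c.tolist(),c.mean(0))
a,b,cc,d=c;print("yaw",np.arctan2(*(((cc-b)+(d-a))[::-1])),np.arctan2(-(a-b)[0],(a-b)[1]),np.arctan2(-(d-cc)[0],(d-cc)[1]))
print("disc",S(186,183,0))
# colour fit of the disc, both views
for f in(s,t):
    h=cv2.cvtColor(f["pixels"],cv2.COLOR_RGB2HSV);m=cv2.inRange(h,(50,100,40),(75,255,255))
    v,u=np.nonzero(m);P=np.array([onz(f,x,y,0)[:2] for x,y in zip(u,v)])
    P=P[np.linalg.norm(P-[.649,-.087],axis=1)<.06]
    print("green px",len(P),P.min(0),P.max(0))
E
```

```text
cap [ 0.5363 -0.073 ] [ 0.584  -0.4489] base front [ 0.5218 -0.0674]
[[0.6648, -0.2894], [0.6383, -0.5208], [0.7401, -0.5408], [0.7745, -0.3124]] [ 0.704425 -0.41585 ]
yaw -0.2005759216849618 -0.11402357325778942 -0.1494893652462184
disc [ 0.65   -0.0867]
green px 159 [ 0.59050286 -0.12429894] [ 0.6895706  -0.04985162]
green px 25 [ 0.61837541 -0.11242908] [ 0.67343828 -0.0728796 ]
```

```bash
python3 - <<'E'
from fk import *
t=grab_frame("top")
T=lambda x,y,z:np.round(onz(t,(x-440)/4.4+240,y/4.4+120,z),4)[:2]
print("cap",T(639,260,.159),"disc",T(648,213,0))
c=np.array([T(467,135,.202),T(742,193,.202),T(762,88,.202),T(497,25,.202)]);print(c.mean(0),[np.arctan2(-(p-q)[0],(p-q)[1]) for p,q in((c[0],c[1]),(c[3],c[2]))])
B=np.array([.534,-.0735]);D=np.array([.6495,-.087]);u=D-B;az=np.arctan2(u[1],u[0]);L=np.linalg.norm(u);print(az,L)
u/=L
ti=1.0
def tcp(dist,ti,zt): # tip centre 'dist' behind bottle axis B, at height zt
    return np.r_[B-u*dist,zt]-.014*pose(az,ti)[:,2]
for d,zt,ti in((.09,.06,1.),(.09,.013,1.),(.032,.013,1.),(.032-.06,.013,.9),(.032-L,.013,.85),(.032-L,.013,.8)):
    q=tcp(d,ti,zt);j,e=ik(q-.005*pose(az,ti)[:,2],az,ti);print(d,zt,ti,np.round(q,4),round(e*1e3,1),np.round(j,2))
plan((np.r_[.42,-.09,.17],az,1.),(tcp(.085,1.,.06),az,1.))
E
```

```text
cap [ 0.5412 -0.0751] disc [ 0.6553 -0.0887]
[ 0.65935  -0.041575] [np.float64(-0.10958471051028223), np.float64(-0.14357833079111978)]
-0.11635516520687485 0.11628628465988577
0.09 0.06 1.0 [ 0.4371 -0.0622  0.0718] 0.0 [-0.43  0.04 -1.14 -0.16  0.17]
0.09 0.013 1.0 [ 0.4371 -0.0622  0.0248] 11.5 [-0.43  0.16 -1.17 -0.26  0.16]
0.032 0.013 1.0 [ 0.4947 -0.0689  0.0248] 0.0 [-0.38  0.25 -1.12 -0.35  0.14]
-0.027999999999999997 0.013 0.9 [ 0.5532 -0.0757  0.024 ] 0.0 [-0.36  0.34 -1.11 -0.54  0.15]
-0.08428628465988577 0.013 0.85 [ 0.6085 -0.0822  0.0235] 0.0 [-0.33  0.41 -1.03 -0.58  0.14]
-0.08428628465988577 0.013 0.8 [ 0.608  -0.0822  0.023 ] 0.0 [-0.34  0.44 -1.09 -0.72  0.15]
t 11.75 pos [ 0.4522 -0.0948  0.1636] z [ 0.714  0.183 -0.676] j [-0.79 -0.07 -1.02  0.12  0.69 -0.86]
shift cm [ 1.6  1.3 -2.6] turn [0.237 0.255 0.285] | rows 3.6
shift cm [3.7 3.  9.3] turn [0. 0. 0.] | rows 2.5
```

Emit:
move_arm(
  steps=[
    [[0, 0.3, -2.6], [0.06, 0.06, 0.07]],
    [[0.8, 0.8, -2.6], [0.12, 0.13, 0.14]],
    [[1.6, 1.3, -2.6], [0.18, 0.19, 0.21]],
    [[1.6, 1.3, -2.6], [0.237, 0.255, 0.285]],
    [[1.6, 1.3, -2.6], [0.237, 0.255, 0.285]],
    [[1.6, 1.3, -2.6], [0.237, 0.255, 0.285]],
  ],
  grip=0.41,
)

```text
time: 12.25
eef_pos: [0.4207, -0.0887, 0.1699]
eef_rot: [-3.141, 0.573, 3.031]
contact_force: [0.1, -0.2, -0.4]
opening: 0.0351
grasp_force: 0.0
```

```bash
cat >> fk.py <<'E'
B=np.array([.535,-.074]);D=B+.1148*np.array([np.cos(.12),-np.sin(.12)]);u=(D-B)/.1148;AZ=-.12
def tcp(dist,ti,zt): return (np.r_[B-u*dist,zt]-.014*pose(AZ,ti)[:,2],AZ,ti)
E
python3 - <<'E'
from fk import *
plan(tcp(.075,1.,.06),tcp(.052,1.,.013))
for a in(tcp(.075,1.,.06),tcp(.052,1.,.013)): print(ik(a[0]-.005*pose(AZ,1.)[:,2],AZ,1.)[1])
E
```

```text
t 12.25 pos [ 0.4207 -0.0887  0.1699] z [ 0.539 -0.06  -0.84 ] j [-0.55 -0.18 -0.93  0.3   0.23 -0.37]
shift cm [2.8 2.8 9.8] turn [0.005 0.002 0.008] | rows 2.5
shift cm [ 0.6 -0.   5.2] turn [0. 0. 0.] | rows 1.3
2.3149895314506807e-09
1.9098262416809164e-06
```

Emit:
move_arm(
  steps=[
    [[1, 1, 3.3], [0, 0, 0]],
    [[2, 2, 6.6], [0, 0, 0]],
    [[2.8, 2.8, 9.8], [0.005, 0.002, 0.008]],
    [[2.8, 2.8, 9.8], [0.005, 0.002, 0.008]],
    [[2.8, 2.8, 9.8], [0.005, 0.002, 0.008]],
  ],
)

```text
time: 12.67
eef_pos: [0.4509, -0.065, 0.07]
eef_rot: [3.14, 0.565, 3.017]
contact_force: [-0.2, -0.2, 0.1]
opening: 0.0349
grasp_force: 0.0
```

```bash
python3 - <<'E'
from fk import *
plan(tcp(.052,1.,.013))
E
```

```text
t 12.67 pos [ 0.4509 -0.065   0.07  ] z [ 0.531 -0.065 -0.845] j [-0.42  0.06 -1.11 -0.15  0.16 -0.25]
shift cm [0.3 0.1 5.2] turn [-0.    -0.006 -0.004] | rows 1.2
```

Emit:
move_arm(
  steps=[
    [[0.1, 0, 1.5], [0, 0, 0]],
    [[0.2, 0, 3], [0, 0, 0]],
    [[0.2, 0.1, 4.3], [0, 0, 0]],
    [[0.3, 0.1, 4.9], [0, 0, 0]],
    [[0.3, 0.1, 5.2], [0, 0, 0]],
    [[0.3, 0.1, 5.2], [0, 0, 0]],
    [[0.3, 0.1, 5.2], [0, 0, 0]],
  ],
)

```text
time: 13.25
eef_pos: [0.4778, -0.0686, 0.0282]
eef_rot: [-3.14, 0.571, 3.016]
contact_force: [0.1, 0.1, 0.4]
opening: 0.0349
grasp_force: 0.0
```

```bash
python3 - <<'E'
from fk import *
plan(tcp(.028,1.,.013),tcp(.028-.06,.92,.013),tcp(.028-.09,.87,.013))
s=grab_frame("side");t=grab_frame("top")
a=cv2.resize(s["pixels"][140:260,220:320],None,fx=4.4,fy=4.4,interpolation=cv2.INTER_CUBIC);b=cv2.resize(t["pixels"][120:240,240:320],None,fx=4.4,fy=4.4,interpolation=cv2.INTER_CUBIC)
cv2.imwrite("pics/push0.png",np.hstack([a,b])[:,:,::-1])
E
```

```text
t 13.25 pos [ 0.4778 -0.0686  0.0282] z [ 0.536 -0.069 -0.841] j [-0.39  0.22 -1.14 -0.35  0.14 -0.23]
shift cm [-1.7  0.2  1.5] turn [-0.004  0.001 -0.005] | rows 0.5
shift cm [-4.9  0.   3.2] turn [-0.   -0.08 -0.  ] | rows 1.4
shift cm [-2.3 -0.   1.8] turn [-0.   -0.05  0.  ] | rows 0.7
```

View pics/push0.png

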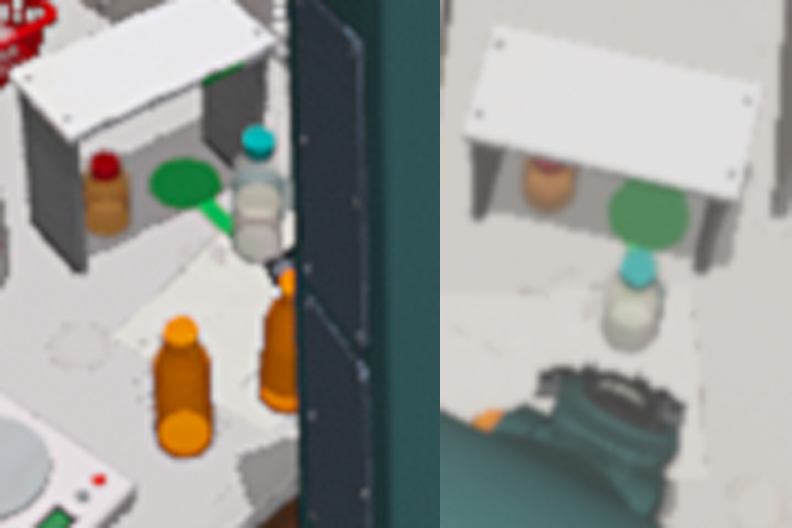

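The gripper tips are low behind the bottle (top crop: fingers at 560–680,385, bottle 632,310), and the disc lies ahead at 648,213. I'll push slowly.

Emit:
move_arm(
  steps=[
    [[-0.2, 0.1, 0.4], [0, 0, 0]],
    [[-0.6, 0.1, 0.7], [0, 0, 0]],
    [[-0.9, 0.2, 0.9], [0, 0, 0]],
    [[-1.2, 0.2, 1.15], [0, 0, 0]],
    [[-1.45, 0.2, 1.3], [0, 0, 0]],
    [[-1.7, 0.2, 1.5], [0, 0, 0]],
    [[-1.7, 0.2, 1.5], [0, 0, 0]],
  ],
)

```text
time: 13.93
eef_pos: [0.5008, -0.069, 0.0237]
eef_rot: [-3.14, 0.57, 3.015]
contact_force: [-1.0, 0.4, 0.8]
opening: 0.035
grasp_force: 0.2
```

```bash
cat > cap.py <<'E'
from fk import *
def cap():
    out=[]
    for n in("side","top"):
        f=grab_frame(n);h=cv2.cvtColor(f["pixels"],cv2.COLOR_RGB2HSV);m=cv2.inRange(h,(84,150,110),(96,255,255))
        N,l,st,c=cv2.connectedComponentsWithStats(m)
        for i in range(1,N):
            q=onz(f,*c[i],.152)[:2]
            if st[i,4]>8 and abs(q[0]-.59)<.1 and abs(q[1]+.08)<.06: out.append((n,int(st[i,4]),np.round(q,4)))
    print(out,ctrl.observe()["contact_force"].round(1))
E
python3 - <<'E'
from cap import *
cap();plan(tcp(.028-.03,.96,.013),tcp(.028-.06,.92,.013))
E
```

```text
[('side', 33, array([ 0.5384, -0.072 ]))] [ 0.6 -0.6 -0.4]
t 14.03 pos [ 0.5002 -0.0688  0.0237] z [ 0.535 -0.069 -0.842] j [-0.37  0.26 -1.1  -0.35  0.13 -0.21]
shift cm [-2.5 -0.1  1.5] turn [-0.004 -0.041 -0.005] | rows 0.7
shift cm [-2.4 -0.   1.7] turn [-0.   -0.04  0.  ] | rows 0.7
```

Emit:
move_arm(
  steps=[
    [[-0.3, 0, 0.2], [0, -0.005, 0]],
    [[-0.7, 0, 0.4], [0, -0.01, 0]],
    [[-1.2, 0, 0.7], [0, -0.02, -0.002]],
    [[-1.7, -0.1, 1], [0, -0.03, -0.003]],
    [[-2.2, -0.1, 1.3], [0, -0.038, -0.004]],
    [[-2.5, -0.1, 1.5], [0, -0.041, -0.005]],
    [[-2.5, -0.1, 1.5], [0, -0.041, -0.005]],
  ],
)

```text
time: 14.62
eef_pos: [0.5298, -0.0737, 0.0246]
eef_rot: [-3.137, 0.612, 3.022]
contact_force: [-0.2, -0.3, -0.0]
opening: 0.0348
grasp_force: 0.2
```

```bash
python3 - <<'E'
from cap import *
cap();plan(tcp(.028-.06,.92,.013),tcp(.028-.085,.87,.013))
E
```

```text
[('side', 39, array([ 0.5688, -0.0734]))] [-0.  -0.1 -0.3]
t 14.72 pos [ 0.5291 -0.0736  0.0246] z [ 0.569 -0.073 -0.819] j [-0.36  0.3  -1.08 -0.41  0.13 -0.2 ]
shift cm [-2.4  0.   1.7] turn [-0.004 -0.04   0.   ] | rows 0.7
shift cm [-1.9 -0.   1.5] turn [-0.   -0.05  0.  ] | rows 0.6
```

Emit:
move_arm(
  steps=[
    [[-0.3, 0, 0.2], [0, -0.005, 0]],
    [[-0.7, 0, 0.5], [0, -0.01, 0]],
    [[-1.2, -0.1, 0.85], [0, -0.02, 0]],
    [[-1.7, -0.1, 1.2], [0, -0.03, -0.002]],
    [[-2.2, -0.15, 1.55], [0, -0.04, 0]],
    [[-2.7, -0.15, 1.9], [0, -0.05, 0]],
    [[-3.2, -0.2, 2.3], [0, -0.06, 0]],
    [[-3.7, -0.2, 2.7], [0, -0.075, 0]],
    [[-4, -0.2, 2.95], [0, -0.085, 0]],
    [[-4.2, -0.2, 3.1], [0, -0.09, 0]],
    [[-4.2, -0.2, 3.1], [0, -0.09, 0]],
  ],
)

```text
time: 15.63
eef_pos: [0.5809, -0.082, 0.0232]
eef_rot: [-3.137, 0.701, 3.022]
contact_force: [-0.8, 0.5, 0.3]
opening: 0.0351
grasp_force: 0.2
```

```bash
python3 - <<'E'
from cap import *
cap();plan(tcp(.028-.1,.87,.013),tcp(.028-.113,.87,.013))
f=grab_frame("side")
for r in spotter.silhouettes("bottle",f)[:5]:
    R=np.argwhere(r["region"]);print(round(r["score"],2),np.round(r["location"]),R.min(0)[::-1],R.max(0)[::-1])
for x in ((.610,-.082),(.6505,-.087)): print(proj(f,(*x,.159)),proj(f,(*x,.0)))
h=cv2.cvtColor(f["pixels"],cv2.COLOR_RGB2HSV);m=cv2.inRange(h,(80,110,70),(100,255,255))[140:230,230:300]
print([ (int(s[4]),(c+[230,140]).round(1)) for s,c in zip(*[cv2.connectedComponentsWithStats(m)[i][1:] for i in (2,3)])])
E
```

```text
[('side', 20, array([ 0.6144, -0.0845]))] [-1.   0.2 -0.5]
t 15.73 pos [ 0.5807 -0.082   0.0234] z [ 0.64  -0.082 -0.764] j [-0.34  0.38 -1.06 -0.56  0.14 -0.17]
shift cm [-1.3  0.3  1.1] turn [-0.004  0.     0.   ] | rows 0.4
shift cm [-1.   0.   0.8] turn [0. 0. 0.] | rows 0.3
0.67 [260. 227.] [254 212] [267 243]
0.65 [268. 170.] [260 158] [273 187]
[268.06439705 160.68823328] [267.43346355 186.53787492]
[262.49643424 155.65218172] [262.24924601 181.49641281]
[(270, array([296.6, 161.5])), (38, array([267.5, 162. ])), (1, array([299., 203.]))]
```

Emit:
move_arm(
  steps=[
    [[-0.25, 0, 0.2], [0, 0, 0]],
    [[-0.6, 0.1, 0.5], [0, 0, 0]],
    [[-1, 0.1, 0.85], [0, 0, 0]],
    [[-1.4, 0.2, 1.2], [0, 0, 0]],
    [[-1.8, 0.2, 1.55], [0, 0, 0]],
    [[-2.2, 0.3, 1.85], [0, 0, 0]],
    [[-2.4, 0.3, 2.05], [0, 0, 0]],
    [[-2.5, 0.3, 2.13], [0, 0, 0]],
    [[-2.5, 0.3, 2.13], [0, 0, 0]],
  ],
)

```text
time: 16.58
eef_pos: [0.6139, -0.083, 0.0232]
eef_rot: [-3.137, 0.701, 3.022]
contact_force: [-1.8, -0.4, 0.9]
opening: 0.0351
grasp_force: 0.3
```

```bash
python3 - <<'E'
from cap import *
plan();print(ctrl.observe()["contact_force"].round(1))
f=grab_frame("side")
for r in spotter.silhouettes("bottle",f)[:4]:
    R=np.argwhere(r["region"]);print(round(r["score"],2),np.round(r["location"]),R.min(0)[::-1],R.max(0)[::-1])
h=cv2.cvtColor(f["pixels"],cv2.COLOR_RGB2HSV);m=cv2.inRange(h,(80,110,70),(100,255,255))[140:230,230:285]
print([ (int(s[4]),(c+[230,140]).round(1)) for s,c in zip(*[cv2.connectedComponentsWithStats(m)[i][1:] for i in (2,3)])])
E
```

```text
t 16.58 pos [ 0.6139 -0.083   0.0232] z [ 0.64  -0.082 -0.764] j [-0.32  0.41 -0.98 -0.51  0.13 -0.15]
[-1.8 -0.4  0.9]
0.78 [265. 171.] [256 160] [268 184]
0.43 [281. 227.] [278 221] [281 231]
0.41 [154. 260.] [137 240] [164 272]
[(3, array([264. , 160.7]))]
```

Emit:
move_arm(
  steps=[
    [[0.3, 0, -0.25], [0, 0, 0]],
    [[0.9, 0, -0.75], [0, 0, 0]],
    [[1.8, 0, -1.5], [0, 0, 0]],
    [[2.9, 0, -2.5], [0, 0, 0]],
    [[3.8, 0, -3.2], [0, 0, 0]],
    [[4.2, 0, -4.5], [0, 0, 0]],
    [[4.4, 0, -7], [0, 0, 0]],
    [[4.4, 0, -10], [0, 0, 0]],
    [[4.4, 0, -12], [0, 0, 0]],
    [[4.4, 0, -12], [0, 0, 0]],
  ],
)

```text
time: 17.52
eef_pos: [0.5012, -0.0687, 0.0885]
eef_rot: [-3.136, 0.703, 3.022]
contact_force: [0.0, -0.3, -1.1]
opening: 0.035
grasp_force: 0.0
```

```bash
python3 - <<'E'
from cap import *
plan();print(ctrl.observe()["contact_force"].round(1))
for n in("side","top"):
  f=grab_frame(n)
  for k in("bottle","brown_bottle"):
    for r in spotter.silhouettes(k,f)[:4]:
      R=np.argwhere(r["region"]);print(n,k,round(r["score"],2),np.round(r["location"]),R.min(0)[::-1],R.max(0)[::-1],len(R))
  # expected outline for bottle at the disc centre and +-15 mm
  for d in(-.015,0,.015):
    C=D+u*d;a=np.arange(0,6.3,.2)
    o=np.array([proj(f,(C[0]+r*np.cos(t),C[1]+r*np.sin(t),z)) for r,z in((.028,0),(.028,.1),(.016,.139),(.016,.159)) for t in a])
    print(n,d,o.min(0).round(1),o.max(0).round(1))
  h=cv2.cvtColor(f["pixels"],cv2.COLOR_RGB2HSV);m=cv2.inRange(h,(50,100,40),(75,255,255));v,uu=np.nonzero(m)
  P=np.array([onz(f,x,y,0)[:2] for x,y in zip(uu,v)]);P=P[np.linalg.norm(P-D,axis=1)<.05]
  print("green",len(P),P.mean(0).round(3) if len(P) else"")
E
```

```text
t 17.52 pos [ 0.5012 -0.0687  0.0885] z [ 0.641 -0.082 -0.763] j [-0.39  0.11 -1.13 -0.36  0.17 -0.21]
[ 0.  -0.3 -1.1]
side bottle 0.88 [263. 172.] [256 160] [269 185] 310
side bottle 0.83 [285. 221.] [278 201] [290 233] 342
side bottle 0.67 [258. 225.] [254 211] [267 243] 392
side brown_bottle 0.51 [246. 185.] [238 174] [249 193] 185
side -0.015 [258.5 155.2] [271.  187.7]
side 0 [256.5 153.4] [269.  185.8]
side 0.015 [254.6 151.6] [267. 184.]
green 55 [ 0.641 -0.073]
top bottle 0.65 [288. 170.] [281 163] [294 175] 150
top bottle 0.63 [225. 212.] [217 201] [232 223] 287
top bottle 0.37 [250. 217.] [244 213] [253 223] 48
top brown_bottle 0.71 [265. 160.] [258 156] [271 168] 145
top -0.015 [279.6 153.3] [295.6 179. ]
top 0 [280.3 149.9] [296.3 175.8]
top 0.015 [281.1 146.5] [297.  172.6]
green 22 [ 0.612 -0.081]
```

The bottle's outline matches the one expected at the disc centre to within about 1 px in both views, and the brown bottle hasn't moved. The arm is clear, so I'm handing in.

```bash
python3 -c "
from bench import order;print(order.job_done())"
```

```text
the job is handed in; nothing more can be done
None
```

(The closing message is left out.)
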